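# Free the salt-stuck specimen carriage and run it to the stop

### The arm

A 6-joint arm with a two-finger parallel gripper is mounted at the origin on the work surface. World frame = base frame: x ahead of the robot, y to its left, z up, the work surface at z = 0. Lengths are in mm, angles in rad, forces in N, time in s.
With the tool pointing down it reaches from about 350 to 875 mm from the base axis. Payload 4.2 kg.
Tool frame: the origin (TCP) lies midway between the tips of the shut fingers; the grasp point (between the pads) lies 19 mm behind it; y points along the fingers, x is the direction in which the jaws open and shut, and the axes are right-handed (so a half turn about y gives the same grasp; the last joint's range is limited). The gripper opens to 85 mm and grips with 20 to 120 N. Pads are 22 mm wide; open, the fingers measure 114 mm over their backs; the gripper's body (76 mm by 85 mm) begins 54 mm behind the grasp point. The pads swing forward as they close: fully open they stand 13 mm farther back than shut.
Start: joints at [1.512, 0.385, 0.008, 0, -1.194, -0.259], TCP at [195.266, 593.692, 231.312] pointing down, gripper open.
Joint ranges: [-3.14, 3.14], [-1.21, 2.06], [-1.07, 1.41], [-3.16, 2.05], [-2.99, -0.16], [-3.1, 3.1]. Speed limits (rad/s): [2.79, 2.79, 3.14, 3.14, 3.14, 3.14].

### API

Orientations are given as a unit quaternion [x, y, z, w].
In Python, from bench import read_state, get_image, job_done gives the robot as it stands.
- The arm moves only by the tool play_rows, never from a script. Its argument "series" is a list of rows, each a list of 7 numbers: the shift along the tool's x, y, z in m, then the turn, a rotation vector about the tool's x, y, z in rad, then the finger opening in m, from 0 to 0.0854. In form: [[x, y, z, wx, wy, wz, claw], ...]. A call has 1 to 10 rows; each row shifts and turns the pose as measured when the row begins, along the tool's axes as they then stand; what a row does not reach is not made up. A row lasts 1/10 s, in which the tool goes at most 50 mm and 8.59 degrees, less where a joint would pass 70% of its speed; a pose out of reach is approached as far as the arm can. A call with a gripper value outside its range is refused whole. The fingers move at their own pace and stop on an object; the grip force is fixed at half the most. Time passes only in rows, so rows that do not move let the fingers close. It gives the time, the measured TCP pose, the force and the opening at its end, in the units of the state.
- read_state(): the state, without advancing time (a new reading comes with each control period).
- get_image(name): name is "side" or "top" or "wrist"; returns a dict with "color" (420x560x3 uint8, red, green, blue), "intrinsics" (3x3 intrinsics, pixels), "D" ([k1, k2, p1, p2, k3] as OpenCV has them; the pictures are not rectified), "origin" and "orientation" of the camera in the world. Camera axes: x right, y down, z forward; pixel columns grow to the right and rows downward; lengths in mm; the calibration is good to about 2 mm. A picture is of the moment at which its call begins. There is no depth.
- job_done(): hands the job in, once; it reports no verdict.
The state is a dict: "clock": time; "joints": joint angles; "joint_vel": joint speeds; "joint_efforts": joint torques, N m; "position": TCP position; "ee_rot": TCP orientation; "contact_force": force on the tool from outside, world axes, zero at the start; "wrist_torque": the same for the moment, N m; "gripper_width": finger opening in mm.
Only numpy, scipy, OpenCV 4.12 (cv2) and the standard library are available. Lean on these libraries where they do the work, as an engineer would, in place of code of your own. Each camera call takes 0.05 s, during which the arm holds its last target. There are 200 camera calls.

### The job

The specimen carriage of the shell-imaging bench is stuck in dried salt: push it by its orange plate along the rods until it breaks free, then ease it on into the hood until it rests fully home against the rubber end stop hidden inside, and leave it there. Stop as soon as you feel the end stop and never press on it with more than about 12 N. Leave the amber vials and the green jar standing where they are.

Things in the scene. Friction and masses are not known exactly. Their poses are not given: they have to be found in the camera images.
- rail: bench, fixed on the table: aluminium base plate 130 mm (x) by 320 mm (y, -150 to +170) by 12 mm, two lengthwise steel rods with tops 34 mm above the table, an end block 40 mm high at each end. Origin on the table under the plate. The carriage travels along this frame's +y (horizontal), from the open end into the hood.
- carriage: white plate 96 (x) by 120 (y) by 10 mm sliding on the rods along the rail's +y, carrying a fixed black dish with a scallop shell and, across its rear end, an upright orange push plate. Origin at the centre of the white plate's underside, 34 mm above the table; axes parallel to the rail's. Starts 0 to 12 mm from its rearmost place. Once free it drags with 3 to 5 N and stays where left.
- push_face (a point): centre of the orange push plate's rear face (it looks along the carriage's -y, away from the hood), 68 mm above the table. The plate is 74 mm wide (x), 10 mm thick (towards +y from here) and stands from 44 to 92 mm above the table. Free space: 30 mm in front of the plate; behind it everything above 45 mm.
- salt (a point): hump of whitish dried salt on the rods, 30 mm above the table, in front of the carriage. It catches the carriage within its first 25 mm of travel (from the rearmost place); 8 to 18 N of push in all are needed to get over it. After that the way is clear up to the end stop.
- hood: grey hood fixed over the rail's far end; same origin and axes as rail. 132 mm wide (x), y +58 to +170 mm, top 107 mm above the table; a black camera stub on it reaches 141 mm at y +105 to +145. Its mouth faces the carriage. Hidden inside is the end stop: a light pin that gives 4 mm with 0.4 to 2 N, then a rubber pad, 8 N per mm.
- hood_mouth (a point): middle of the hood's mouth, 60 mm above the table, at rail y = +58 mm. The end stop's place inside is set anew each time, so the carriage comes to rest somewhere 75 to 120 mm from its rearmost place: push_face is then 48 to 93 mm short of this point.
- vial_a: small amber glass vial with black cap and green label, 30 mm diameter, 62 mm tall, standing beside the rail on its +x side; origin at the centre of its underside. Not to be disturbed.
- vial_b: small amber glass vial with black cap and green label, 30 mm diameter, 62 mm tall, standing beside the rail on its +x side; origin at the centre of its underside. Not to be disturbed.
- vial_c: small amber glass vial with black cap and green label, 30 mm diameter, 62 mm tall, standing beside the hood on the rail's -x side; origin at the centre of its underside. Not to be disturbed.
- band_jar: green jar with white lid, 68 mm diameter, 85 mm tall, standing to the left of the bench; origin at the centre of its underside. Not to be disturbed.

How it is judged:
By the outcome, as a careful person would: the job done as asked, in the order asked, and still so for the second after the job is handed in, with the robot touching nothing.
It also fails if it takes over 38 s, if anything falls off the work surface, if the arm or the gripper's body presses on something with over 40 N, if the wrist force passes 120 N, or if a joint passes its speed limit or range.

## Working session

There is one attempt and no reset: what is moved stays moved. The work goes in short steps, Python scripts to look and compute and a tool call to move; the robot and the scene stay as the last step left them, time stands still between calls to the robot, and variables do not carry over. Pictures are saved under pics/ and viewed, about 8 in all and at most 12, crops included, and the job is handed in when it is done.

Besides the shell and the picture viewer there is one more tool, called after "Request:" in YAML: its name, and indented under it one key for each argument. play_rows: Moves the arm, as the interface text tells. Its arguments: {"type":"object","properties":{"series":{"type":"array","items":{"type":"array","items":{"type":"number"}}}},"required":["series"]}

```bash
mkdir -p pics
python3 - <<'E'
from bench import *
import cv2,numpy as np
print(read_state())
for n in("side","top"):
    d=get_image(n); cv2.imwrite(f"pics/{n}0.png",d["color"][...,::-1]); print(n,d["intrinsics"],d["D"],d["origin"],d["orientation"])
E
```

```text
{'clock': 0.0, 'joints': array([ 1.51160842e+00,  3.85553408e-01,  6.59606056e-03, -4.85699542e-04,
       -1.19398624e+00, -2.58574864e-01]), 'joint_vel': array([-0.00021095,  0.00055482,  0.00069825, -0.00150884, -0.00023985,
        0.00074788]), 'joint_efforts': array([ 1.34973492e-03, -3.92293203e+01,  1.88402706e+01,  4.18639988e+00,
       -4.56616443e-03,  9.82123076e-07]), 'position': array([195.09379129, 593.14698055, 230.21380499]), 'ee_rot': array([ 0.41514823, -0.57235962,  0.57333264, -0.41393973]), 'contact_force': array([-0.61200385, -0.55553734,  0.97937515]), 'wrist_torque': array([-0.01943259, -0.02832524, -0.01673883]), 'gripper_width': 85.36884837259002}
side [[402.57789243   0.         274.55780692]
 [  0.         402.57789243 212.19655196]
 [  0.           0.           1.        ]] [-0.0132151  0.         0.         0.         0.       ] [ 463.37168458 -360.24664652  678.37447798] [ 0.93106286 -0.08569656  0.02335354 -0.35388226]
top [[417.28222747   0.         281.05640025]
 [  0.         417.28222747 210.14364644]
 [  0.           0.           1.        ]] [0.03899187 0.         0.         0.         0.        ] [383.63605164 186.54564905 918.64856361] [ 0.71114851 -0.69697199  0.07801142 -0.04911263]
```

View pics/top0.png

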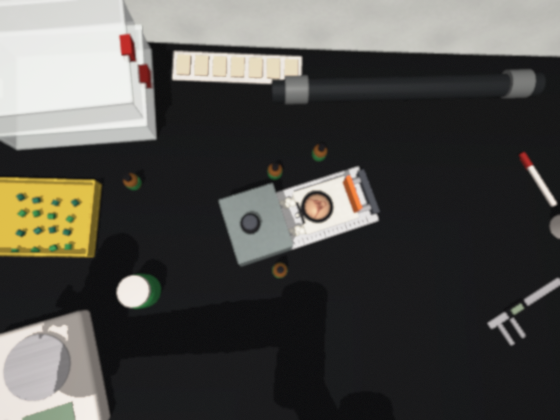

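View pics/side0.png

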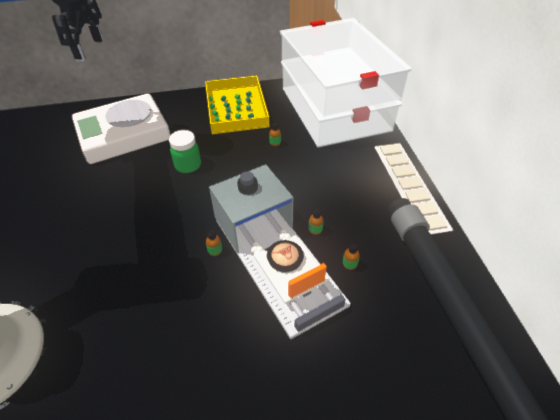

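The top view shows the orange plate at about (355,193), the hood around (257,225), and vials at (275,170), (320,152) and (280,270). The side view confirms that the mouth faces the orange plate. Next I'll measure the plate in both views.

```bash
cat > h.py <<'E'
import cv2,numpy as np
from scipy.spatial.transform import Rotation as R
from bench import *
def ray(d,p):
    u=cv2.undistortPoints(np.array(p,float).reshape(-1,1,2),d["intrinsics"],np.array(d["D"])).reshape(-1,2)
    return R.from_quat(d["orientation"]).apply(np.c_[u,np.ones(len(u))])
def plane(d,p,z):
    v=ray(d,p); o=np.array(d["origin"]); return o+v*((z-o[2])/v[:,2])[:,None]
def orange(d):
    c=cv2.cvtColor(d["color"],cv2.COLOR_RGB2HSV)
    m=cv2.inRange(c,(4,190,120),(16,255,255))
    k=max(cv2.findContours(m,0,1)[0],key=cv2.contourArea)
    return k.reshape(-1,2)
E
python3 - <<'E'
from h import *
np.set_printoptions(precision=1,suppress=True)
d=get_image("top")
k=orange(d); b=cv2.boxPoints(cv2.minAreaRect(k)); print(b, plane(d,b,92),sep="\n")
s=get_image("side"); k2=orange(s); b2=cv2.boxPoints(cv2.minAreaRect(k2)); print(b2, plane(s,b2,92),sep="\n")
g=d["color"].astype(int)
hs=cv2.cvtColor(d["color"],cv2.COLOR_RGB2HSV)
# hood top
print(d["color"][230,270],d["color"][205,235])
m=cv2.inRange(d["color"],(60,75,75),(125,135,135)); m[:, :200]=0;m[:,310:]=0;m[:170]=0;m[280:]=0
m=cv2.morphologyEx(m,cv2.MORPH_OPEN,np.ones((5,5)))
h=max(cv2.findContours(m,0,1)[0],key=cv2.contourArea); r=cv2.boxPoints(cv2.minAreaRect(h)); print("hood",r,plane(d,r,107),sep="\n")
cr=cv2.resize(d["color"][140:290,205:390],None,fx=4.3,fy=4,interpolation=cv2.INTER_CUBIC)[...,::-1].copy()
cv2.imwrite("pics/t1.png",cv2.resize(d["color"][140:285,200:395],None,fx=4,fy=4,interpolation=cv2.INTER_CUBIC)[...,::-1])
cv2.imwrite("pics/s1.png",cv2.resize(s["color"][160:340,195:375],None,fx=3.3,fy=3.3,interpolation=cv2.INTER_CUBIC)[...,::-1])
E
```

```text
[[343.9 180.1]
 [347.6 178.8]
 [358.2 208.2]
 [354.6 209.5]]
[[600.3  25.6  92. ]
 [603.3  18.2  92. ]
 [542.3  -2.9  92. ]
 [539.4   4.5  92. ]]
[[283.6 284.1]
 [323.5 262.2]
 [330.6 275.3]
 [290.7 297.1]]
[[531.4  -8.8  92. ]
 [608.4  21.5  92. ]
 [613.5  -6.8  92. ]
 [538.2 -35.3  92. ]]
[147 155 152] [144 152 149]
hood
[[244. 216.]
 [255. 216.]
 [255. 228.]
 [244. 228.]]
[[518.3 227.1 107. ]
 [518.8 205.6 107. ]
 [495.  204.9 107. ]
 [494.6 226.4 107. ]]
```

View pics/t1.png

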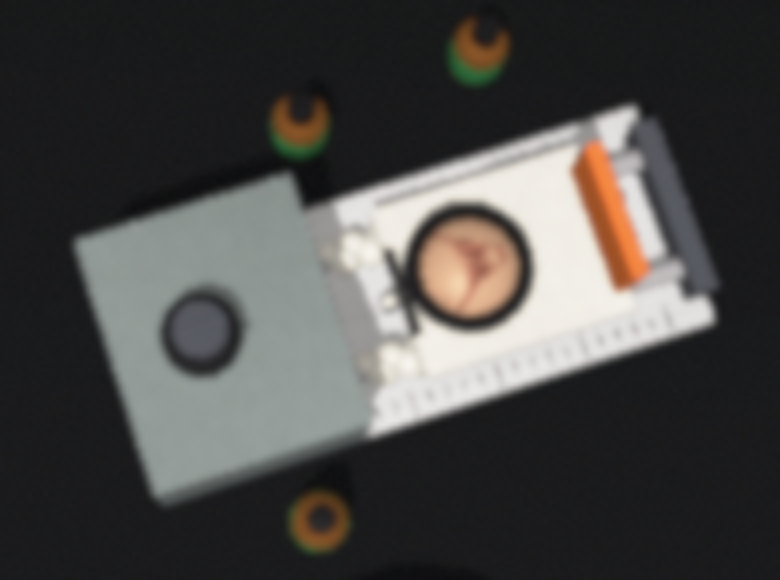

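View pics/s1.png

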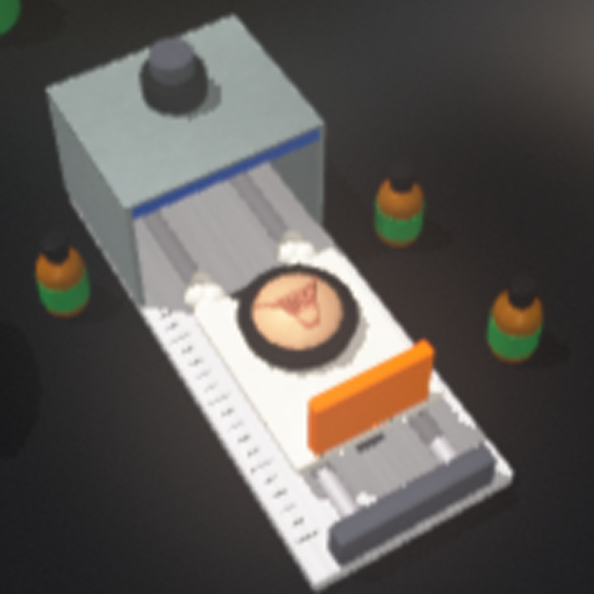

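The top crop shows the hood-top corners at (75,240), (292,172), (368,428) and (153,495), and the plate's rear top edge running from (603,142) to (648,272). The side crop shows the orange rear face with corners at (312,412), (433,355), (432,392) and (310,452).

Run:
```python
from h import *
np.set_printoptions(precision=1,suppress=True)
d=get_image("top"); s=get_image("side")
T=lambda a:(np.array(a,float)+.5)/4-.5+[200,140]
S=lambda a:(np.array(a,float)+.5)/3.3-.5+[195,160]
H=plane(d,T([(75,240),(292,172),(368,428),(153,495)]),107); print("hood",H)
B=plane(d,T([(635,105),(715,322)]),12); print("base rear",B)
O=plane(d,T([(603,142),(648,272)]),92); print("orange top",O, np.linalg.norm(O[1]-O[0]))
P=np.r_[plane(s,S([(312,412),(433,355)]),92),plane(s,S([(432,392),(310,452)]),44)];print("side face",P)
yaws=[H[0]-H[1],H[3]-H[2]]; print("sizes",[np.linalg.norm(y) for y in yaws],np.linalg.norm(H[1]-H[2]))
y=sum(yaws); print("yaw",np.degrees(np.arctan2(y[1],y[0])))
w=H[1]-H[2]; print("perp", np.degrees(np.arctan2(w[1],w[0]))+90); w=B[0]-B[1]; print(np.degrees(np.arctan2(w[1],w[0]))+90)
w=H[0]-H[3]; print(np.degrees(np.arctan2(w[1],w[0]))+90)
yh=y/np.linalg.norm(y); M=(H[1]+H[2])/2
print("origin from hood",M-58*yh,"from rear",B.mean(0)+150*yh)
c=O.mean(0);print("short of mouth", (M-c)@yh, (M-P.mean(0))@yh)
print(R.from_quat(read_state()["ee_rot"]).as_matrix())
```

```text
hood [[549.9 278.5 107. ]
 [587.3 172.2 107. ]
 [460.  132.6 107. ]
 [425.7 235.9 107. ]]
base rear [[655.4 -23.1  12. ]
 [531.8 -65.7  12. ]]
orange top [[611.2  12.2  92. ]
 [543.6  -9.9  92. ]] 71.07997398968213
side face [[540.5 -11.4  92. ]
 [609.8  10.6  92. ]
 [614.9  17.3  44. ]
 [540.8  -7.   44. ]]
sizes [np.float64(112.70740769716753), np.float64(108.75312424154846)] 133.3233032377841
yaw 108.89197624963589
perp 107.27128048854594
109.00786439019967
108.97213560836302
origin from hood [542.4  97.6 107. ] from rear [545.   97.5  12. ]
short of mouth 160.50407591143176 159.08580193650835
[[-0.3 -0.   0.9]
 [-0.9 -0.  -0.3]
 [ 0.  -1.   0. ]]
```

```bash
cat >> h.py <<'E'
yh=np.array([-.321,.947,0]); xh=np.array([.947,.321,0]); PF=np.array([577.,.5,68.])
def go(goal):
    s=read_state(); r=R.from_quat(s["ee_rot"])
    Rg=np.c_[xh*-1,[0,0,-1],-yh]
    if np.linalg.det(Rg)<0: Rg[:,0]*=-1
    print("t",s["clock"],"pos",s["position"],"F",s["contact_force"],"along",s["contact_force"]@yh)
    print("tool shift mm",r.inv().apply(np.array(goal)-s["position"]),"turn",(r.inv()*R.from_matrix(Rg)).as_rotvec(),"y",(s["position"]-PF)@yh,"x",(s["position"]-PF)@xh)
E
python3 -c "
from h import *
g=PF-40*yh; g[2]=230; go(g)"
```

```text
t 0.3 pos [195.21254939 593.53472562 230.96256059] F [-0.24727496  0.81920174  0.71570033] along 0.8551593135932176
tool shift mm [475.98945008   1.30867578 572.02925894] turn [-3.54964545e-04  9.26151821e-01  5.96841706e-04] y 684.1576568106882 x -171.1885688017494
```

Request:
play_rows:
  series:
    - [0,0,0,0,0.132,0,0]
    - [0,0,0,0,0.132,0,0]
    - [0,0,0,0,0.132,0,0]
    - [0,0,0,0,0.132,0,0]
    - [0,0,0,0,0.132,0,0]
    - [0,0,0,0,0.132,0,0]
    - [0,0,0,0,0.132,0,0]

```text
clock: 1.0
position: [195.0, 593.0, 230.0]
ee_rot: [0.103, -0.699, 0.7, -0.102]
contact_force: [-0.7, -0.1, -0.4]
gripper_width: 0.0
```

```bash
python3 -c "
from h import *
g=PF-40*yh; g[2]=230; go(g)"
```

```text
t 1.0 pos [194.977581   592.97747012 229.96191218] F [-0.6941573  -0.0799624  -0.43943184] along 0.14710010226785944
tool shift mm [-196.93642097    1.1927226   717.27365421] turn [-0.00213994 -0.03515546  0.00168868] y 683.7053607000292 x -171.5899628868519
```

Request:
play_rows:
  series:
    - [-0.013,0,0.047,0,-0.03,0,0]
    - [-0.013,0,0.047,0,0,0,0]
    - [-0.013,0,0.047,0,0,0,0]
    - [-0.013,0,0.047,0,0,0,0]
    - [-0.013,0,0.047,0,0,0,0]
    - [-0.013,0,0.047,0,0,0,0]
    - [-0.013,0,0.047,0,0,0,0]
    - [-0.013,0,0.047,0,0,0,0]
    - [-0.013,0,0.047,0,0,0,0]
    - [-0.013,0,0.047,0,0,0,0]

```text
clock: 2.0
position: [470.1, 180.9, 230.4]
ee_rot: [0.116, -0.697, 0.697, -0.118]
contact_force: [0.5, 0.5, 0.9]
gripper_width: -0.2
```

```bash
python3 -c "
from h import *
g=PF-40*yh; g[2]=230; go(g)"
```

```text
t 2.0 pos [470.0999566  180.8821465  230.41479411] F [0.52609341 0.46686576 0.94565166] along 0.2732458896376471
tool shift mm [-41.95699631   0.62566574 245.38833234] turn [-0.00046181  0.00561315 -0.00228866] y 205.13680667044792 x -43.331672069137774
```

Request:
play_rows:
  series:
    - [-0.008,0,0.045,0,0,0,0]
    - [-0.008,0,0.045,0,0,0,0]
    - [-0.008,0,0.045,0,0,0,0]
    - [-0.008,0,0.045,0,0,0,0]
    - [-0.008,0,0.045,0,0,0,0]
    - [0,0,0.015,0,0,0,0]
    - [0,0,0,0,0,0,0]

```text
clock: 2.7
position: [592.0, -48.0, 230.6]
ee_rot: [0.113, -0.698, 0.698, -0.116]
contact_force: [-0.6, -0.3, -0.9]
gripper_width: -0.1
```

```bash
python3 -c "
from h import *
g=PF-40*yh; g[2]=62; go(g)
d=get_image('top'); cv2.imwrite('pics/t2.png',cv2.resize(d['color'][120:290,200:430],None,fx=3.4,fy=3.4)[...,::-1])"
```

```text
t 2.7 pos [592.04690048 -48.01960367 230.63120353] F [-0.64440835 -0.29922903 -0.85444137] along -0.0765148092746037
tool shift mm [ -0.5757714  168.6260356  -10.93082732] turn [-0.00085486 -0.00183538 -0.00432771] y -50.778119731041926 x -1.3253780204987595
```

View pics/t2.png

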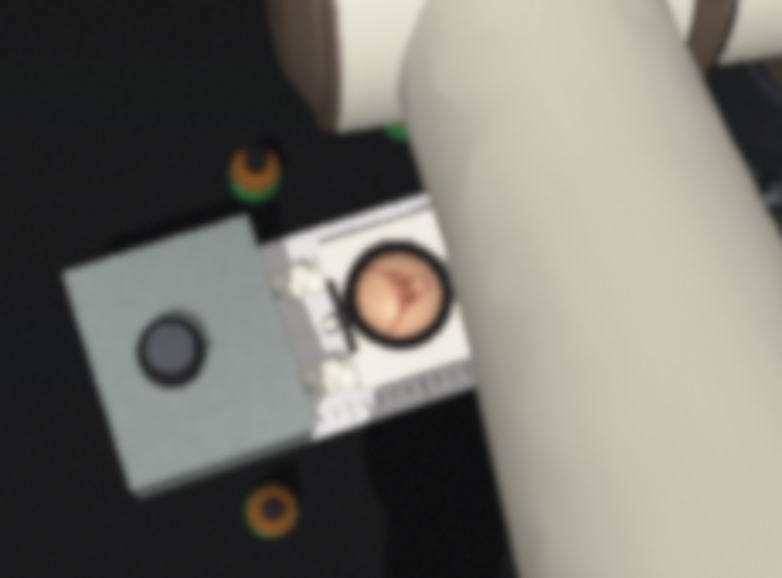

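The forearm hides the plate from above, while the hood, the vials and the dish are undisturbed. The tool is 50 mm behind the plate, so I'll descend there.

Request:
play_rows:
  series:
    - [0,0.04,0,0,0,0,0]
    - [0,0.04,0,0,0,0,0]
    - [0,0.04,0,0,0,0,0]
    - [0,0.035,0,0,0,0,0]
    - [0,0.01,0,0,0,0,0]
    - [0,0,0,0,0,0,0]
    - [0,0,0,0,0,0,0]

```text
clock: 3.45
position: [594.7, -40.2, 66.3]
ee_rot: [0.113, -0.697, 0.697, -0.123]
contact_force: [-0.3, 0.4, 0.4]
gripper_width: -0.0
```

```bash
python3 -c "
from h import *
g=PF-13*yh; g[2]=62; go(g)
d=get_image('side'); cv2.imwrite('pics/s2.png',cv2.resize(d['color'][160:340,195:375],None,fx=3.3,fy=3.3)[...,::-1])"
```

```text
t 3.45 pos [594.70818638 -40.15900193  66.31045181] F [-0.30751099  0.36609341  0.36781781] along 0.445401485969211
tool shift mm [  3.53307556   4.16634673 -31.23378636] turn [-0.00291068  0.00793124 -0.01468664] y -44.18840265189565 x 3.7181128812173547
```

View pics/s2.png

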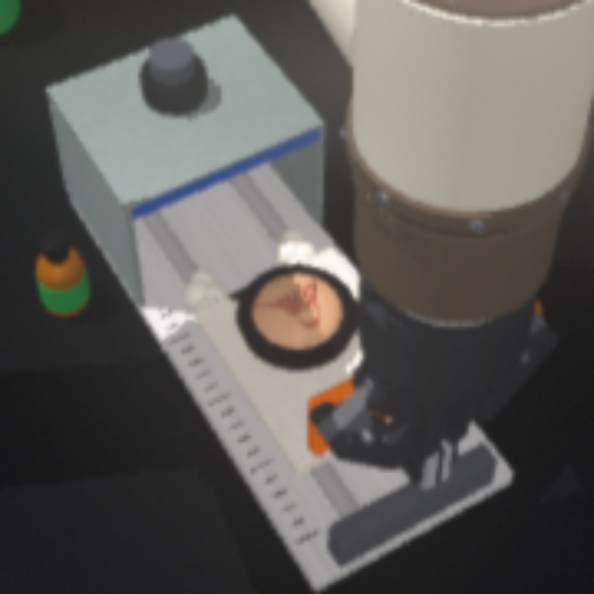

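The side view shows the closed gripper behind the orange plate and above the rear block, with everything clear. I'll approach gently.

Request:
play_rows:
  series:
    - [0.002,0.002,-0.008,0,0,-0.01,0]
    - [0.001,0,-0.008,0,0,0,0]
    - [0,0,-0.005,0,0,0,0]
    - [0,0,-0.003,0,0,0,0]
    - [0,0,-0.003,0,0,0,0]
    - [0,0,-0.002,0,0,0,0]

```text
clock: 4.1
position: [584.9, -10.4, 70.6]
ee_rot: [0.112, -0.696, 0.698, -0.124]
contact_force: [0.4, -0.4, 0.4]
gripper_width: 0.1
```

```bash
python3 -c "
from h import *
g=PF-13*yh; g[2]=62; go(g)"
```

```text
t 4.1 pos [584.90333338 -10.35139018  70.55566557] F [ 0.36780388 -0.35312035  0.37636741] along -0.4524700139466072
tool shift mm [4.14169202 8.48999341 0.10798294] turn [-0.00475286  0.00892387 -0.01629983] y -12.81323651638659 x 4.001160467116692
```

Request:
play_rows:
  series:
    - [0.002,0.004,-0.001,0,0.008,-0.016,0]
    - [0.001,0.003,-0.002,0,0,0,0]
    - [0,0,-0.002,0,0,0,0]

```text
clock: 4.4
position: [581.2, -7.2, 63.7]
ee_rot: [0.115, -0.695, 0.7, -0.116]
contact_force: [1.3, -3.4, -0.7]
gripper_width: -0.4
```

```bash
python3 -c "
from h import *
g=PF-13*yh; g[2]=65; go(g)"
```

```text
t 4.4 pos [581.21267653  -7.24391128  63.67146317] F [ 1.33098972 -3.36656509 -0.65045631] along -3.6153848441477887
tool shift mm [ 1.50655072 -1.30038362  4.3202073 ] turn [-0.00659401  0.00071794 -0.00020553] y -8.68575314969266 x 1.5036091572281618
```

Contact made at 3.6 N. I'll push on in small steps.

Request:
play_rows:
  series:
    - [0,0,-0.002,0,0,0,0]
    - [0,0,-0.002,0,0,0,0]
    - [0,0,-0.002,0,0,0,0]

```text
clock: 4.7
position: [579.6, -2.8, 63.7]
ee_rot: [0.115, -0.695, 0.701, -0.116]
contact_force: [2.5, -9.2, -0.7]
gripper_width: 0.2
```

```bash
python3 -c "
from h import *
g=PF-13*yh; g[2]=65; go(g)"
```

```text
t 4.7 pos [579.61540201  -2.8404896   63.70279078] F [ 2.46144494 -9.18216981 -0.7016881 ] along -9.485638633771336
tool shift mm [ 1.4089484  -1.2204409   9.00579306] turn [-0.00849085  0.00044962  0.00024433] y -4.002987693271783 x 1.4044885478238538
```

Request:
play_rows:
  series:
    - [0,0,-0.002,0,0,0,0]
    - [0,0,-0.002,0,0,0,0]
    - [0,0,-0.002,0,0,0,0]

```text
clock: 5.0
position: [579.5, -2.5, 63.8]
ee_rot: [0.115, -0.692, 0.703, -0.116]
contact_force: [4.4, -11.9, -1.1]
gripper_width: 0.1
```

```bash
python3 -c "
from h import *
g=PF-13*yh; g[2]=65; go(g)"
```

```text
t 5.0 pos [579.5038875   -2.52425714  63.82703235] F [  4.35647684 -11.91803423  -1.08731238] along -12.684807482612893
tool shift mm [ 1.41126945 -1.02328191  9.34700997] turn [-0.01598575  0.00112042  0.00027831] y -3.667719396979814 x 1.400394919143632
```

Request:
play_rows:
  series:
    - [0,0,-0.0025,-0.005,0,0,0]
    - [0,0,-0.003,-0.005,0,0,0]

```text
clock: 5.2
position: [579.4, -2.0, 63.8]
ee_rot: [0.115, -0.693, 0.702, -0.116]
contact_force: [6.7, -15.4, -2.3]
gripper_width: 0.0
```

Request:
play_rows:
  series:
    - [0,0,-0.003,-0.005,0,0,0]

```text
clock: 5.3
position: [579.3, -1.9, 63.8]
ee_rot: [0.115, -0.694, 0.701, -0.116]
contact_force: [5.9, -15.4, -2.6]
gripper_width: 0.2
```

```bash
python3 -c "
from h import *
g=PF-13*yh; g[2]=65; go(g)"
```

```text
t 5.3 pos [579.28382587  -1.90282851  63.78194613] F [  5.85816146 -15.43121669  -2.59277988] along -16.493832033593453
tool shift mm [ 1.40488181 -1.11555376 10.00031716] turn [-0.01023407  0.00131357  0.00014799] y -3.008586703355286 x 1.391475143974598
```

Request:
play_rows:
  series:
    - [0,0,-0.0035,-0.003,0,0,0]

```text
clock: 5.4
position: [579.3, -1.8, 63.8]
ee_rot: [0.115, -0.694, 0.701, -0.116]
contact_force: [6.7, -17.4, -2.6]
gripper_width: 0.1
```

Request:
play_rows:
  series:
    - [0,0,-0.0035,-0.003,0,0,0]

```text
clock: 5.5
position: [579.2, -1.8, 63.8]
ee_rot: [0.115, -0.693, 0.702, -0.116]
contact_force: [7.1, -18.0, -2.9]
gripper_width: 0.0
```

Request:
play_rows:
  series:
    - [0,0,-0.004,0,0,0,0]

```text
clock: 5.6
position: [579.2, -1.7, 63.9]
ee_rot: [0.114, -0.692, 0.703, -0.116]
contact_force: [7.1, -17.9, -2.0]
gripper_width: -0.3
```

Request:
play_rows:
  series:
    - [0,0,-0.004,0,0,0,0]

```text
clock: 5.7
position: [579.1, -1.5, 63.9]
ee_rot: [0.114, -0.69, 0.705, -0.116]
contact_force: [6.7, -18.2, -2.3]
gripper_width: 0.0
```

```bash
python3 -c "
from h import *
g=PF-13*yh; g[2]=65; go(g)
d=get_image('side'); cv2.imwrite('pics/s3.png',cv2.resize(d['color'][160:340,195:375],None,fx=3.3,fy=3.3)[...,::-1])"
```

```text
t 5.7 pos [579.11736835  -1.50185765  63.91489368] F [  6.72976437 -18.22818776  -2.27961531] along -19.422348170358266
tool shift mm [ 1.36801172 -0.86439201 10.4433167 ] turn [-0.0211242   0.00049233  0.00022689] y -2.575434430984496 x 1.3625515244146684
```

View pics/s3.png

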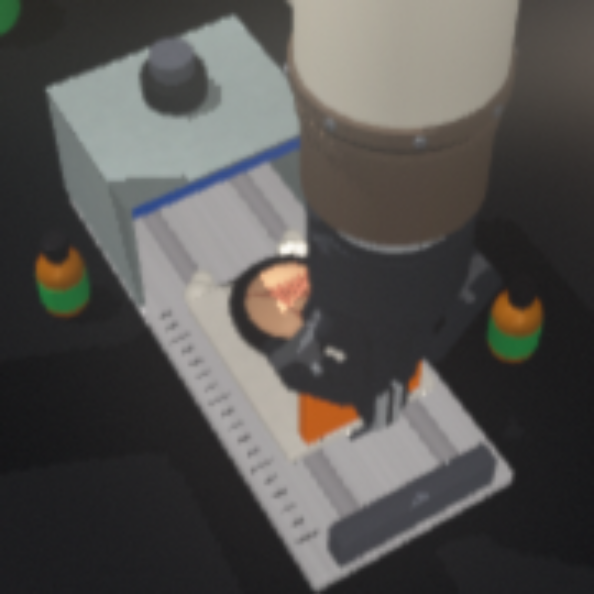

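The side view shows that the carriage has moved about 6 mm and its front is now at the salt. Nothing else is in contact, so I'll push a bit harder.

Request:
play_rows:
  series:
    - [0,0,-0.004,-0.015,0,0,0]

```text
clock: 5.85
position: [579.0, -1.1, 63.9]
ee_rot: [0.115, -0.694, 0.701, -0.116]
contact_force: [7.4, -17.5, -4.2]
gripper_width: -0.2
```

Request:
play_rows:
  series:
    - [0,0,-0.0045,-0.01,0,0,0]

```text
clock: 5.95
position: [578.9, -0.9, 63.7]
ee_rot: [0.115, -0.696, 0.699, -0.116]
contact_force: [7.8, -19.3, -4.3]
gripper_width: -0.0
```

Request:
play_rows:
  series:
    - [0,0,-0.005,-0.01,0,0,0]

```text
clock: 6.05
position: [578.2, 1.2, 63.6]
ee_rot: [-0.115, 0.698, -0.697, 0.115]
contact_force: [4.9, -10.0, -1.8]
gripper_width: 0.1
```

It broke through, and the force is dropping. Next, moderate steps.

Request:
play_rows:
  series:
    - [0,0,-0.002,0,0,0,0]
    - [0,0,-0.002,0,0,0,0]

```text
clock: 6.25
position: [577.5, 3.0, 63.5]
ee_rot: [-0.114, 0.698, -0.698, 0.114]
contact_force: [2.6, -8.9, -0.3]
gripper_width: 0.1
```

```bash
python3 -c "
from h import *
g=PF+40*yh; g[2]=65; go(g)"
```

```text
t 6.25 pos [577.5075347    2.99861314  63.54477567] F [ 2.60982912 -8.89437826 -0.31359055] along -9.260731359900088
tool shift mm [  1.35599113  -1.42715941 -37.79208119] turn [ 0.00075751 -0.00195329 -0.00042716] y 2.2032680081794607 x 1.2826901807570399
```

Request:
play_rows:
  series:
    - [0,0,-0.002,0,0,0,0]
    - [0,0,-0.002,0,0,0,0]

```text
clock: 6.45
position: [576.8, 5.0, 63.6]
ee_rot: [0.114, -0.697, 0.699, -0.115]
contact_force: [2.9, -8.2, 0.4]
gripper_width: 0.2
```

```bash
python3 -c "
from h import *
g=PF+40*yh; g[2]=65; go(g)"
```

```text
t 6.45 pos [576.84217613   4.97259782  63.6256738 ] F [ 2.9349858  -8.19633525  0.41374877] along -8.704059928896768
tool shift mm [  1.3337213   -1.45476306 -35.7055421 ] turn [-0.0022361  -0.00134473 -0.00045062] y 4.2862115926085895 x 1.286244698644097
```

Request:
play_rows:
  series:
    - [0,0,-0.003,0,0,0,0]
    - [0,0,-0.003,0,0,0,0]
    - [0,0,-0.003,0,0,0,0]
    - [0,0,-0.003,0,0,0,0]

```text
clock: 6.85
position: [574.2, 12.4, 63.7]
ee_rot: [0.114, -0.695, 0.701, -0.116]
contact_force: [2.7, -8.9, -0.5]
gripper_width: -0.2
```

```bash
python3 -c "
from h import *
g=PF+40*yh; g[2]=65; go(g)"
```

```text
t 6.85 pos [574.19478812  12.43804772  63.70047873] F [ 2.71954404 -8.92011567 -0.47814385] along -9.320323179483042
tool shift mm [  1.17783086  -1.54329052 -27.77771742] turn [-8.76844074e-03 -8.42412329e-05 -1.23512796e-04] y 12.205804208170006 x 1.1755776714811297
```

Request:
play_rows:
  series:
    - [0,0,-0.003,0,0,0,0]
    - [0,0,-0.003,0,0,0,0]
    - [0,0,-0.003,0,0,0,0]
    - [0,0,-0.003,0,0,0,0]

```text
clock: 7.25
position: [571.5, 20.1, 63.8]
ee_rot: [0.115, -0.692, 0.703, -0.116]
contact_force: [3.5, -8.7, -0.5]
gripper_width: -0.2
```

```bash
python3 -c "
from h import *
g=PF+40*yh; g[2]=65; go(g)"
```

```text
t 7.25 pos [571.48313332  20.09687089  63.77764513] F [ 3.54068555 -8.72278205 -0.50645941] along -9.39703466179134
tool shift mm [  1.04529393  -1.51840901 -19.64680732] turn [-0.01507393  0.00108041  0.0002398 ] y 20.329150934193432 x 1.066122806041017
```

Request:
play_rows:
  series:
    - [0,0,-0.001,0,0,0,0]
    - [0,0,-0.001,0,0,0,0]
    - [0,0,-0.001,0,0,0,0]

```text
clock: 7.55
position: [570.9, 21.6, 63.8]
ee_rot: [0.115, -0.691, 0.704, -0.117]
contact_force: [3.2, -7.3, -0.6]
gripper_width: 0.3
```

```bash
python3 -c "
from h import *
g=PF+40*yh; g[2]=65; go(g)"
```

```text
t 7.55 pos [570.94927092  21.57748374  63.81642693] F [ 3.20360725 -7.32306506 -0.55740121] along -7.963300543865344
tool shift mm [  0.99852281  -1.50807225 -18.07064658] turn [-0.01796417  0.00209188  0.00032621] y 21.902661132191692 x 1.035831843535996
```

Request:
play_rows:
  series:
    - [0,0,-0.002,-0.005,0,0,0]
    - [0,0,-0.002,-0.005,0,0,0]
    - [0,0,-0.002,0,0,0,0]

```text
clock: 7.85
position: [569.8, 24.9, 63.7]
ee_rot: [0.116, -0.693, 0.702, -0.117]
contact_force: [3.3, -7.9, -0.6]
gripper_width: -0.2
```

```bash
python3 -c "
from h import *
g=PF+40*yh; g[2]=65; go(g)"
```

```text
t 7.85 pos [569.75903019  24.91927537  63.71579146] F [ 3.31334125 -7.89702361 -0.55569789] along -8.542063899726656
tool shift mm [  0.93834546  -1.4532558  -14.53261827] turn [-0.01166466  0.00301939  0.00057192] y 25.449405081898554 x 0.9813889784171499
```

Request:
play_rows:
  series:
    - [0,0,-0.003,-0.003,0,0,0]
    - [0,0,-0.003,-0.003,0,0,0]
    - [0,0,-0.003,-0.003,0,0,0]
    - [0,0,-0.003,-0.003,0,0,0]
    - [0,0,-0.003,-0.003,0,0,0]
    - [0,0,-0.003,-0.003,0,0,0]
    - [0,0,-0.003,-0.003,0,0,0]
    - [0,0,-0.003,-0.003,0,0,0]
    - [0,0,-0.003,-0.003,0,0,0]
    - [0,0,-0.003,-0.003,0,0,0]

```text
clock: 8.85
position: [563.0, 44.2, 63.6]
ee_rot: [-0.118, 0.698, -0.696, 0.117]
contact_force: [4.2, -9.1, -1.9]
gripper_width: -0.1
```

```bash
python3 -c "
from h import *
g=PF+57*yh; g[2]=65; go(g)"
```

```text
t 8.85 pos [562.96028816  44.20902242  63.56218003] F [ 4.22569733 -9.14810593 -1.93438923] along -10.019705159347842
tool shift mm [  0.66679444  -1.39674711 -11.10264612] turn [0.003612   0.00632965 0.00140841] y 45.899191733428886 x 0.7349890870531998
```

Request:
play_rows:
  series:
    - [0,0,-0.002,-0.002,0,0,0]
    - [0,0,-0.002,-0.002,0,0,0]
    - [0,0,-0.002,-0.002,0,0,0]

```text
clock: 9.15
position: [561.8, 47.5, 63.5]
ee_rot: [-0.119, 0.699, -0.695, 0.117]
contact_force: [3.7, -8.5, -0.1]
gripper_width: 0.0
```

```bash
python3 -c "
from h import *
g=PF+57*yh; g[2]=65; go(g)"
```

```text
t 9.15 pos [561.8264273   47.47422184  63.53405188] F [ 3.66289469 -8.52238509 -0.14181686] along -9.246487872680811
tool shift mm [ 0.65350942 -1.42417566 -7.64959922] turn [0.00531876 0.00762385 0.00164358] y 49.35530491935188 x 0.7093518672050922
```

Request:
play_rows:
  series:
    - [0,0,-0.002,0,0.003,0,0]
    - [0,0,-0.002,0,0,0,0]
    - [0,0,-0.002,0,0,0,0]
    - [0,0,-0.002,0,0,0,0]

```text
clock: 9.55
position: [560.3, 51.6, 63.6]
ee_rot: [0.118, -0.697, 0.698, -0.116]
contact_force: [3.7, -8.0, -0.5]
gripper_width: 0.4
```

Request:
play_rows:
  series:
    - [0,0,-0.002,0,0.003,0,0]
    - [0,0,-0.002,0,0,0,0]
    - [0,0,-0.002,0,0,0,0]

```text
clock: 9.85
position: [559.2, 54.9, 63.7]
ee_rot: [0.117, -0.696, 0.699, -0.116]
contact_force: [3.5, -8.6, -0.9]
gripper_width: -0.2
```

Request:
play_rows:
  series:
    - [0,0,-0.002,0,0,0,0]
    - [0,0,-0.002,0,0,0,0]
    - [0,0,-0.002,-0.002,0,0,0]
    - [0,0,-0.002,0,0,0,0]

```text
clock: 10.25
position: [557.6, 59.3, 63.7]
ee_rot: [0.117, -0.694, 0.701, -0.116]
contact_force: [4.2, -8.1, -0.2]
gripper_width: 0.2
```

Request:
play_rows:
  series:
    - [0,0,-0.002,0,0,0,0]
    - [0,0,-0.002,0,0,0,0]
    - [0,0,-0.002,-0.002,0,0,0]

```text
clock: 10.55
position: [556.4, 62.6, 63.7]
ee_rot: [0.118, -0.693, 0.701, -0.117]
contact_force: [3.8, -8.4, -0.7]
gripper_width: -0.1
```

Request:
play_rows:
  series:
    - [0,0,-0.002,-0.003,0,0,0]
    - [0,0,-0.002,-0.003,0,0,0]
    - [0,0,-0.002,-0.003,0,0,0]
    - [0,0,-0.002,0,0,0,0]

```text
clock: 10.95
position: [554.8, 67.1, 63.7]
ee_rot: [0.118, -0.695, 0.7, -0.117]
contact_force: [4.0, -8.0, 0.1]
gripper_width: -0.0
```

Request:
play_rows:
  series:
    - [0,0,-0.002,0,0,0,0]
    - [0,0,-0.002,0,0,0,0]
    - [0,0,-0.002,-0.002,0,0,0]

```text
clock: 11.25
position: [553.6, 70.4, 63.7]
ee_rot: [0.118, -0.694, 0.7, -0.117]
contact_force: [4.4, -8.6, -2.0]
gripper_width: -0.2
```

Request:
play_rows:
  series:
    - [0,0,-0.002,-0.003,0,0,0]
    - [0,0,-0.002,-0.003,0,0,0]
    - [0,0,-0.002,0,0,0,0]

```text
clock: 11.55
position: [552.5, 73.8, 63.7]
ee_rot: [0.119, -0.695, 0.7, -0.117]
contact_force: [3.6, -8.4, -0.8]
gripper_width: 0.2
```

Request:
play_rows:
  series:
    - [0,0,-0.002,0,0,0,0]
    - [0,0,-0.002,0,0,0,0]
    - [0,0,-0.002,-0.002,0,0,0]

```text
clock: 11.85
position: [551.3, 77.1, 63.7]
ee_rot: [0.119, -0.694, 0.7, -0.117]
contact_force: [3.9, -7.4, -0.2]
gripper_width: 0.3
```

Request:
play_rows:
  series:
    - [0,0,-0.002,-0.003,0,0,0]
    - [0,0,-0.002,-0.003,0,0,0]
    - [0,0,-0.002,0,0,0,0]

```text
clock: 12.15
position: [550.2, 80.0, 63.7]
ee_rot: [0.12, -0.694, 0.7, -0.117]
contact_force: [4.6, -10.4, -1.0]
gripper_width: 0.2
```

Request:
play_rows:
  series:
    - [0,0,-0.002,0,0,0,0]
    - [0,0,-0.002,0,0,0,0]
    - [0,0,-0.002,-0.002,0,0,0]

```text
clock: 12.45
position: [549.6, 81.9, 63.8]
ee_rot: [0.12, -0.693, 0.701, -0.118]
contact_force: [7.4, -11.9, -1.9]
gripper_width: 0.1
```

Resistance is rising, so I'm going one row at a time.

Request:
play_rows:
  series:
    - [0,0,-0.002,0,0,0,0]

```text
clock: 12.55
position: [549.5, 82.0, 63.8]
ee_rot: [0.12, -0.692, 0.702, -0.118]
contact_force: [7.4, -12.7, -1.1]
gripper_width: 0.0
```

```bash
python3 -c "
from h import *
g=PF+90*yh; g[2]=65; go(g)"
```

```text
t 12.55 pos [549.5209801   81.98915167  63.80378176] F [  7.42457444 -12.65719542  -1.07562311] along -14.369652461362115
tool shift mm [ 0.09628876 -1.25095306 -3.98015001] turn [-0.01387238  0.01136738  0.00508896] y 85.99099202094429 x 0.13538583785480252
```

It's stalled about 5 N above the running force, which is the rubber pad and not the pin. I'll back straight off, then check.

Request:
play_rows:
  series:
    - [0,0,0.003,0,0,0,0]
    - [0,0,0.01,0,0,0,0]
    - [0,0,0.02,0,0,0,0]
    - [0,0,0.02,0,0,0,0]
    - [0,0,0,0,0,0,0]
    - [0,-0.03,0,0,0,0,0]
    - [0,-0.04,0,0,0,0,0]
    - [0,-0.04,0,0,0,0,0]
    - [0,-0.04,0.02,0,0,0,0]
    - [0,0,0,0,0,0,0]

```text
clock: 13.55
position: [570.9, 17.1, 216.3]
ee_rot: [0.124, -0.694, 0.7, -0.115]
contact_force: [0.1, -0.1, 0.5]
gripper_width: 0.1
```

Request:
play_rows:
  series:
    - [0,-0.03,0.045,0,0,0,0]
    - [0,-0.02,0.045,0,0,0,0]
    - [0,0,0.045,0,0,0,0]
    - [0,0,0.045,0,0,0,0]
    - [0,0,0.045,0,0,0,0]
    - [0,0,0,0,0,0,0]

```text
clock: 14.15
position: [646.0, -188.2, 262.4]
ee_rot: [0.127, -0.695, 0.698, -0.119]
contact_force: [-1.2, -0.6, -0.9]
gripper_width: -0.3
```

Run:
```python
from h import *
np.set_printoptions(precision=1,suppress=True)
go(PF)
s=get_image('side');d=get_image('top')
a=cv2.resize(d['color'][120:290,200:400],None,fx=3,fy=3);b=cv2.resize(s['color'][110:340,150:400],None,fx=2.2,fy=2.2)
a=cv2.resize(d['color'][120:290,200:400],(400,340));b=cv2.resize(s['color'][120:340,190:380],(393,455));c=np.zeros((455,793,3),np.uint8);c[:340,:400]=a;c[:,400:]=b
cv2.imwrite('pics/f.png',c[...,::-1])
k=orange(d);print(plane(d,cv2.boxPoints(cv2.minAreaRect(k)),92))
k=orange(s);print(plane(s,cv2.boxPoints(cv2.minAreaRect(k)),92))
```

```text
t 14.15 pos [ 646.  -188.2  262.4] F [-1.2 -0.6 -0.9] along -0.1690604584373962
tool shift mm [  -1.9  194.1 -201.3] turn [-0.  0.  0.] y -200.88124209121293 x 4.769250943422044
[[568.  112.   92. ]
 [569.2 109.1  92. ]
 [510.3  87.9  92. ]
 [509.2  90.8  92. ]]
[[501.   82.2  92. ]
 [576.5 112.3  92. ]
 [582.2  77.3  92. ]
 [508.5  49.3  92. ]]
```

View pics/f.png

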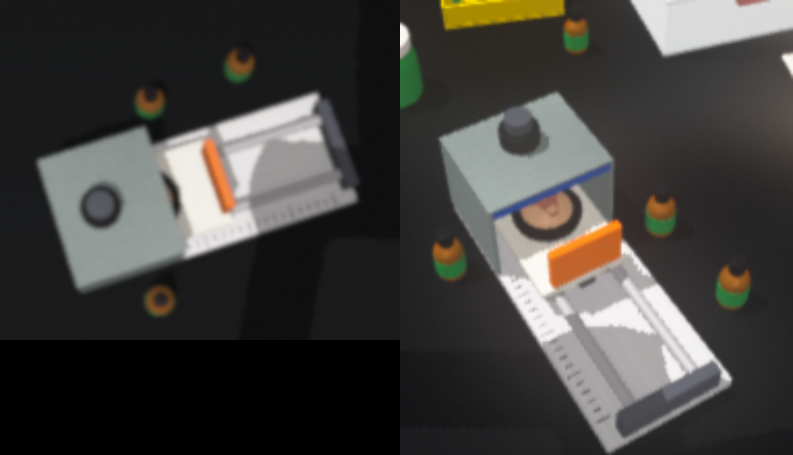

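The carriage has advanced about 95 mm, so its plate is about 65 mm short of the mouth, within the stated 48–93 mm. The vials and jar are standing, and the arm is clear.

```bash
python3 -c "
from bench import *
print(job_done())"
```

```text
the job is handed in; nothing more can be done
None
```

The carriage is free of the salt and resting against the end stop inside the hood, and I handed the job in at about 14 s of the 38 s allowed.

- **Salt:** I pushed the orange plate with the closed fingers. It broke free at about 20–21 N measured, slightly above the stated 18 N.
- **End stop:** The running push force was about 8–9.5 N. It rose to 11.3, then 13.6, then 14.4 N, and the carriage stopped moving, so I backed straight off.
- **Position:** The carriage travelled about 95 mm from where it started, roughly 103 mm from its rearmost place. That leaves the plate about 65 mm short of the mouth, within the expected 48–93 mm.
- **Surroundings:** The last pictures show the vials standing as before, and the jar, only partly in view, still standing. The arm was clear, with the force reading close to zero.

**Disagreement:** the measured drag of 8–9.5 N while sliding was above the stated 3–5 N. So the force on the stop itself is only inferred: about 5–6 N above the measured drag, or about 9–11 N if the stated drag is right. Both are under 12 N. I judged the carriage fully home by the force rise and the stall, because the stop can't be seen.

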